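# Put two conical vessels in their lipped trays and lid them

### The arm

A 6-joint arm with a two-finger parallel gripper is mounted at the origin on a cart in front of the work surface, level with it; the furniture and walls round the work are solid. World frame = base frame: x ahead of the robot, y to its left, z up, the work surface at z = 0. Lengths are in m, angles in degrees, forces in N, time in s.
With the tool pointing down it reaches from about 0.4 to 0.825 m from the base axis. Payload 7 kg.
Tool frame: the origin (TCP) lies on the centre line of the jaws, within the pads' length; the fingertips stand 19 mm ahead of it and the grasp point (between the pads) is the TCP; z points along the fingers, y is the line along which they close (so a half turn about z gives the same grasp; the last joint's range is limited). The gripper opens to 88 mm and grips with 3 to 60 N. Pads are 19 mm wide; open, the fingers measure 130 mm over their backs; the gripper's body (78 mm by 193 mm) begins 47 mm behind the grasp point.
Start: joints at [-49.097, 20.546, 0.682, 0, -70.136, -16.507], TCP at [0.279, -0.615, 0.246] pointing down, gripper open.
Joint ranges: [-176.03, 176.03], [-82.01, 121.73], [-58.28, 71.71], [-173.87, 95.51], [-174.79, -0.11], [-173.66, 173.66]. Speed limits (degrees/s): [136.94, 136.94, 172.46, 180, 180, 180].

### API

Orientations are given as [roll, pitch, yaw] about the fixed x, y, z axes, in that order (R = Rz(yaw) Ry(pitch) Rx(roll)).
In Python, from plant import * gives the robot as it stands. The module is installed in compiled form; this text tells all that it offers.
- The arm moves only by the tool play_rows, never from a script. Its argument "deltas" is a list of rows, each a list of 6 numbers: the shift along the world's x, y, z scaled (see below), then the turn, a rotation vector about the world's x, y, z scaled (see below). A call has 1 to 10 rows; each row shifts and turns the commanded pose from where the row before left it; what a row does not reach is not made up. The controller multiplies each number of a shift by 800 mm and each number of a turn by 180 degrees. A row lasts 1/10 s, in which the tool goes at most 50 mm and 8.59 degrees, less where a joint would pass 70% of its speed; a pose out of reach is approached as far as the arm can. A call with a number of a shift or a turn outside -1 to 1 is refused whole. A call with a gripper value outside its range is refused whole. "gripper" is the gripper command: -1 is shut, 1 is fully open, values between are in proportion, set as the call begins (left out, the last holds). The fingers move at their own pace and stop on an object; the grip force is fixed at half the most. Time passes only in rows, so rows that do not move let the fingers close. It gives the time, the measured TCP pose, the force, the opening and the grip force at its end, in the units of the state.
- get_obs(): the state, without advancing time (a new reading comes with each control period).
- snapshot(name): name is "scene" or "top" or "wrist"; returns (picture, depth): 420x560x3 uint8, blue, green, red; 420x560 float32, m along the optical axis (not along the pixel's ray), 0 where there is no reading.
- camera_model(name): a dict with "fx", "fy", "cx", "cy" (pixels), "k1" (the pictures are not rectified: a ray, as slopes to the right and down, at radius r is drawn at 1 + k1 r^2 times it, then the intrinsics apply), "world_to_cam" (4x4, takes a point from world to camera coordinates). Camera axes: x right, y down, z forward; pixel columns grow to the right and rows downward; lengths in m; the calibration is good to about 2 mm. A picture is of the moment at which its call begins: read the wrist's pose just before it. camera_model takes no time and is no camera call; for the wrist camera it gives the pose at the moment of the call.
- close_job(): hands the job in; it is judged then, once.
The state is a dict: "clock": time; "joint_pos": joint angles; "qvel": joint speeds; "tau": joint torques, N m; "tool_pos": TCP position; "orientation": TCP orientation; "force": force on the tool from outside, world axes, zero at the start; "moment": the same for the moment, N m; "opening": finger opening in m; "gripper_force": force on a finger pad.
Only numpy, scipy, OpenCV 4.12 (cv2) and the standard library are available. Lean on these libraries where they do the work, as an engineer would, in place of code of your own. Each camera call takes 0.05 s, during which the arm holds its last target. There are 200 camera calls.

### The job

Put away the two conical steel vessels that stand loose at the front of the bench: lift the large one over the lip into the large round tray and the small one into the small round tray, so that each stands upright on the tray floor. Close each vessel with the knobbed steel lid of its size, the large lid on the large vessel and the small lid on the small one, lying flat and centred on the mouth.

Things in the scene. Friction and masses are not known exactly. Their poses are not given: they have to be found in the camera images.
- large_vessel: Large conical steel vessel, loose, empty, about 0.3 kg: 140 mm tall, belly 100 mm diameter at 20 mm height, narrowing to a 42 mm neck under a flat round mouth flange of 64 mm diameter at its very top (about 3 mm thick). Lift it by the flange or neck from above. Origin: centre of its underside; z up its axis.
- small_vessel: Small conical steel vessel, loose, empty, 0.16 kg: 88 mm tall, belly 68 mm diameter at 20 mm height, narrowing to a 24 mm neck under a flat round mouth flange of 44 mm diameter at its very top (about 3 mm thick). Lift it by the flange or neck from above. Origin: centre of its underside; z up its axis.
- large_tray: Large round shallow steel tray, fixed to the bench: outside diameter 130 mm, upright lip 3 mm thick whose rim is 17 mm above the bench, inside diameter 124 mm, floor 3 mm above the bench. Origin: centre of its underside, on the bench.
- small_tray: Small round shallow steel tray, fixed to the bench: outside diameter 96 mm, upright lip 3 mm thick whose rim is 17 mm above the bench, inside diameter 90 mm, floor 3 mm above the bench. Origin: centre of its underside, on the bench.
- large_lid: Large flat steel lid, loose, about 0.09 kg: disc of 68 mm diameter, 5 mm thick, flat underneath, with an upright cylindrical knob of 22 mm diameter in its middle, from 11 to 33 mm above the underside, on a thinner stem. Take it by the knob. Origin: centre of its underside; z up through the knob.
- small_lid: Small flat steel lid, loose, about 0.06 kg: disc of 50 mm diameter, 5 mm thick, flat underneath, with an upright cylindrical knob of 18 mm diameter in its middle, from 11 to 33 mm above the underside, on a thinner stem. Take it by the knob. Origin: centre of its underside; z up through the knob.
There are look-alikes about, which are no part of the job. What is shaped like the small_vessel but brown is not meant.

How it is judged:
By the outcome, as a careful person would: the job done as asked, in the order asked, and still so for the second after the job is handed in, with the robot touching nothing.
It also fails if it takes over 109 s, if anything falls off the work surface, if the arm or the gripper's body presses on something with over 40 N, if the wrist force passes 120 N, or if a joint passes its speed limit or range.

## Working session

There is one attempt and no reset: what is moved stays moved. The work goes in short steps, Python scripts to look and compute and a tool call to move; the robot and the scene stay as the last step left them, time stands still between calls to the robot, and variables do not carry over. Pictures are saved under pics/ and viewed, at most 14 in all, crops included, and the job is handed in when it is done.

Besides the shell and the picture viewer there is one more tool, called after "Request:" by a JSON object that holds its "op" and its "data". play_rows: Moves the arm, as the interface text tells. Its arguments: {"type":"object","properties":{"deltas":{"type":"array","items":{"type":"array","items":{"type":"number","minimum":-1,"maximum":1}}},"gripper":{"type":"number"}},"required":["deltas"]}

```bash
mkdir -p pics
cat > h.py <<'E'
from plant import *
import numpy as np, cv2
def snap(n,f=None):
    m=camera_model(n); p,d=snapshot(n)
    if f: cv2.imwrite('pics/'+f,p)
    return p,d,m
def world(m,d):
    K=np.array([[m['fx'],0,m['cx']],[0,m['fy'],m['cy']],[0,0,1.]])
    v,u=np.mgrid[:420,:560]
    q=cv2.undistortPoints(np.stack([u,v],-1).reshape(-1,1,2).astype(np.float64),K,np.array([m['k1'],0,0,0.])).reshape(420,560,2)
    P=np.dstack([q,np.ones((420,560))])*d[...,None]
    T=np.linalg.inv(np.array(m['world_to_cam']))
    return P@T[:3,:3].T+T[:3,3], q, T
def onplane(m,uv,z):
    K=np.array([[m['fx'],0,m['cx']],[0,m['fy'],m['cy']],[0,0,1.]])
    q=cv2.undistortPoints(np.array(uv,float).reshape(-1,1,2),K,np.array([m['k1'],0,0,0.])).reshape(-1,2)
    T=np.linalg.inv(np.array(m['world_to_cam']))
    r=np.c_[q,np.ones(len(q))]@T[:3,:3].T
    return T[:3,3]+r*((z-T[2,3])/r[:,2])[:,None]
E
python3 - <<'E'
from h import *
o=get_obs(); print(o)
np.set_printoptions(precision=4,suppress=True)
for n in ['scene','top']:
    p,d,m=snap(n,n+'0.png'); np.savez(n+'0.npz',p=p,d=d,**{k:np.array(v) for k,v in m.items()})
    print(n,m)
    print(d.min(),d.max())
E
```

```text
{'clock': 0.0, 'joint_pos': array([-4.90962486e+01,  2.05917323e+01,  6.35478648e-01, -2.02915835e-02,
       -7.01348499e+01, -1.65065746e+01]), 'qvel': array([ 0.02175964, -0.03805922,  0.01297499,  0.11829733, -0.016834  ,
       -0.02021155]), 'tau': array([-1.62655720e-03, -5.82706690e+01,  2.93062806e+01,  6.99741706e+00,
        6.79110046e-03, -1.65055826e-04]), 'tool_pos': array([ 0.27861485, -0.61433478,  0.24463171]), 'orientation': array([ 1.79907231e+02, -7.59808016e-03, -1.55609727e+02]), 'force': array([ 0.11669355, -0.13192752,  0.77128495]), 'moment': array([ 0.01472429, -0.02397923,  0.0115981 ]), 'gripper_force': 0.0, 'opening': 0.08767812704346481}
scene {'fx': 432.4900863006573, 'fy': 432.4900863006573, 'cx': 280.37135996974206, 'cy': 206.9910434865556, 'k1': 0.0022116315478359354, 'world_to_cam': array([[-0.6892, -0.7242,  0.0229,  0.3468],
       [-0.308 ,  0.2642, -0.914 ,  0.1742],
       [ 0.6559, -0.6369, -0.4052,  0.77  ],
       [ 0.    ,  0.    ,  0.    ,  1.    ]])}
0.0 2.4344547
top {'fx': 477.5374740063201, 'fy': 477.5374740063201, 'cx': 280.0705845007002, 'cy': 205.48351007117097, 'k1': -0.033654184116641644, 'world_to_cam': array([[ 0.0046, -0.9999, -0.016 ,  0.0234],
       [-0.9981, -0.0036, -0.0614,  0.4974],
       [ 0.0613,  0.0163, -0.998 ,  1.2762],
       [ 0.    ,  0.    ,  0.    ,  1.    ]])}
0.0 2.1332314
```

View pics/scene0.png

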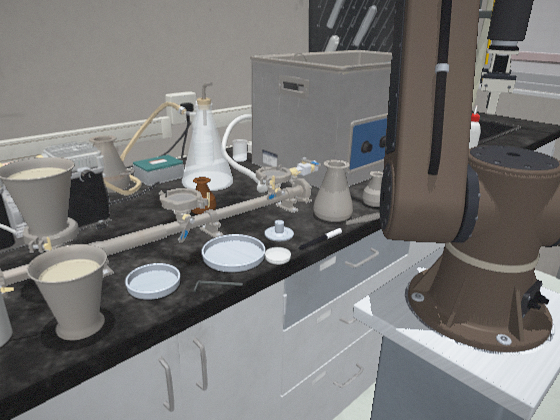

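View pics/top0.png

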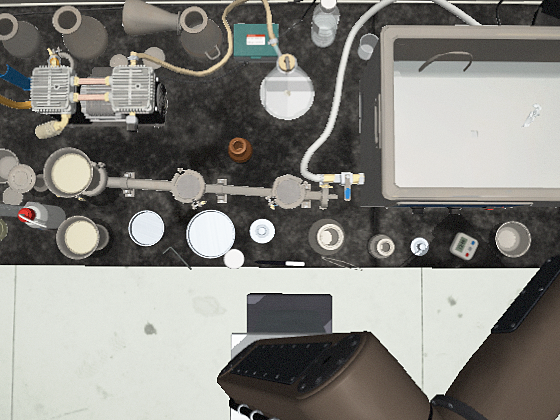

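The top view shows the large vessel at about (326,236), the small vessel at (382,246), the large lid at (262,231) and the small lid at (419,246). The large tray is at (211,233) and the small tray at (146,228). A pipe runs behind them, and the brown look-alike is at (238,150).

Run:
```python
import numpy as np
from h import *
np.set_printoptions(precision=4,suppress=True)
z=np.load('top0.npz'); m={k:z[k] for k in z.files}
P,q,T=world(m,z['d']); 
for n,(u,v),r,lo,hi in [('LV',(326,236),26,.13,.155),('SV',(382,246),20,.08,.1),('LL knob',(262,231),18,.025,.045),('LL',(262,231),18,.003,.045),('SL knob',(419,246),14,.025,.045),('SL',(419,246),16,.003,.045),('LT',(211,233),32,.011,.024),('ST',(146,228),26,.011,.024)]:
    W=P[v-r:v+r,u-r:u+r].reshape(-1,3); k=(W[:,2]>lo)&(W[:,2]<hi); W=W[k]
    if len(W)<5: print(n,'few',len(W)); continue
    c,rad=cv2.minEnclosingCircle(W[:,:2].astype(np.float32))
    print(n,len(W),W.mean(0),'mec',c,rad*2000,'zr',np.percentile(W[:,2],[5,50,95]))
# height map of neighbourhood
for v in (150,170,180,190,200,210,220,258,262):
    print(v,[ (round(P[v,u,0],2),round(P[v,u,1],2),round(P[v,u,2],3)) for u in (110,146,185,211,240,262,290,326,350)])
pic=z['p'][190:280,90:470]; cv2.imwrite('pics/c1.png',cv2.resize(pic,None,fx=2.1,fy=2.1,interpolation=cv2.INTER_CUBIC))
```

```text
LV 315 [ 0.4146 -0.0999  0.138 ] mec (0.41486749053001404, -0.09933334589004517) 63.83964419364929 zr [0.1336 0.1382 0.1422]
SV 167 [ 0.3887 -0.2426  0.0862] mec (0.38951969146728516, -0.2425936907529831) 44.36056688427925 zr [0.0818 0.0862 0.0901]
LL knob 51 [0.4292 0.0745 0.0317] mec (0.4293489456176758, 0.07452672719955444) 20.87494730949402 zr [0.0274 0.0312 0.0372]
LL 411 [0.4307 0.0737 0.0089] mec (0.43097183108329773, 0.07580913603305817) 132.8527182340622 zr [0.0032 0.0055 0.032 ]
SL knob 36 [ 0.3885 -0.3508  0.032 ] mec (0.3874850571155548, -0.35047727823257446) 18.28237809240818 zr [0.0271 0.0323 0.0361]
SL 250 [ 0.3895 -0.3498  0.01  ] mec (0.39029642939567566, -0.34681031107902527) 99.7711643576622 zr [0.0032 0.006  0.0331]
LT 339 [0.4026 0.1973 0.0149] mec (0.40341508388519287, 0.19319352507591248) 184.2709332704544 zr [0.0114 0.0144 0.0196]
ST 180 [0.4357 0.3925 0.0159] mec (0.4358810782432556, 0.3896021842956543) 100.11386126279831 zr [0.012  0.016  0.0197]
150 [(np.float64(0.65), np.float64(0.5), np.float64(-0.001)), (np.float64(0.65), np.float64(0.4), np.float64(-0.0
[... 3856 characters left out ...]
03)), (np.float64(0.36), np.float64(-0.0), np.float64(-0.003)), (np.float64(0.36), np.float64(-0.1), np.float64(-0.005)), (np.float64(0.36), np.float64(-0.17), np.float64(-0.003))]
262 [(np.float64(0.34), np.float64(0.49), np.float64(-0.0)), (np.float64(0.34), np.float64(0.39), np.float64(-0.0)), (np.float64(0.34), np.float64(0.28), np.float64(0.001)), (np.float64(0.34), np.float64(0.21), np.float64(-0.002)), (np.float64(0.34), np.float64(0.13), np.float64(0.014)), (np.float64(0.34), np.float64(0.07), np.float64(0.006)), (np.float64(0.34), np.float64(-0.0), np.float64(0.008)), (np.float64(0.34), np.float64(-0.1), np.float64(-0.005)), (np.float64(0.35), np.float64(-0.17), np.float64(-0.004))]
```

View pics/c1.png

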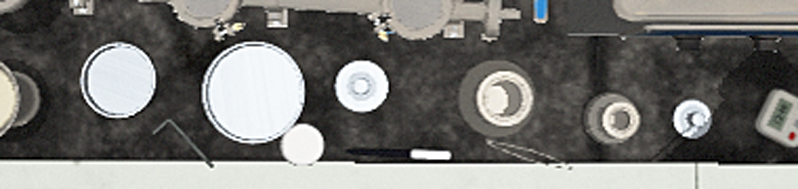

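Run:
```python
from h import *
np.set_printoptions(precision=4,suppress=True)
z=np.load('top0.npz'); m={k:z[k] for k in z.files}
P,q,T=world(m,z['d'])
g=cv2.cvtColor(z['p'],cv2.COLOR_BGR2GRAY)
for n,(u,v),r in [('LT',(211,233),40),('ST',(146,228),30)]:
    W=P[v-r:v+r,u-r:u+r].reshape(-1,3); c=np.array(P[v,u,:2])
    for R in ([.06,.066] if n=='LT' else [.043,.049],):
      for _ in range(4):
        rr=np.hypot(*(W[:,:2]-c).T); k=(rr>R[0]-.008)&(rr<R[1]+.008)&(W[:,2]>.010)&(W[:,2]<.024)
        A=np.c_[2*W[k,:2],np.ones(k.sum())]; s=np.linalg.lstsq(A,(W[k,:2]**2).sum(1),rcond=None)[0]; c=s[:2]
      print(n,c,np.sqrt(s[2]+c@c),k.sum())
    # contour of bright blob, rim plane
    mask=np.zeros_like(g); mask[v-r:v+r,u-r:u+r]=(g[v-r:v+r,u-r:u+r]>150)
    if n=='LT': mask[248:,222:]=0
    cs=max(cv2.findContours(mask,cv2.RETR_EXTERNAL,cv2.CHAIN_APPROX_NONE)[0],key=cv2.contourArea)
    w=onplane(m,cs[:,0],.017)
    rr=np.hypot(*(w[:,:2]-c).T);w=w[rr>np.median(rr)-.003]
    A=np.c_[2*w[:,:2],np.ones(len(w))]; s=np.linalg.lstsq(A,(w[:,:2]**2).sum(1),rcond=None)[0]
    print('  img',s[:2],np.sqrt(s[2]+s[:2]@s[:2]))
for n,(u,v),r in [('jarL',(80,237),28),('jarR',(513,238),20),('bath front',(450,205),12),('SL region',(419,246),14)]:
    W=P[v-r:v+r,u-r:u+r].reshape(-1,3); W=W[W[:,2]>.03]
    print(n,W.min(0),W.max(0),np.median(W,0))
```

```text
LT [0.4199 0.212 ] 0.0641616364932512 270
  img [0.4205 0.2141] 0.06476573338275911
ST [0.4352 0.3896] 0.046954206313678325 192
  img [0.4353 0.3898] 0.04750263446531491
jarL [0.3546 0.0044 0.0301] [0.4846 0.6394 1.3045] [0.4144 0.5435 0.0951]
jarR [ 0.3617 -0.6386  0.03  ] [0.4569 0.0044 1.3045] [ 0.4118 -0.6083  0.0371]
bath front [ 0.4181 -0.429   0.0689] [0.5034 0.0044 1.3045] [ 0.4917 -0.3519  0.2176]
SL region [ 0.382  -0.3593  0.0302] [0.4181 0.0044 1.3045] [ 0.3899 -0.3493  0.0331]
```

Request:
{"op": "play_rows", "data": {"deltas": [[0.01,0.06,0.01,0,0,-0.045],[0.01,0.06,0,0,0,-0.045],[0.01,0.06,0,0,0,-0.045],[0.02,0.06,0,0,0,0],[0.02,0.06,0,0,0,0],[0.02,0.06,0,0,0,0],[0.02,0.06,0,0,0,0],[0.02,0.06,0,0,0,0],[0.02,0.06,0,0,0,0],[0,0,0,0,0,0]], "gripper": 1}}

```text
clock: 1.1
tool_pos: [0.3992, -0.1815, 0.2538]
orientation: [180.0, 0.1, -179.5]
force: [0.2, -0.5, -0.6]
opening: 0.0871
gripper_force: 0.0
```

Request:
{"op": "play_rows", "data": {"deltas": [[0.01,0.05,0,0,0,0],[0.01,0.0525,0,0,0,0],[0,0,-0.03,0,0,0],[0,0,-0.04,0,0,0],[0,0,-0.04,0,0,0],[0,0,-0.03,0,0,0],[0,0,-0.01,0,0,0],[0,0,0,0,0,0]]}}

```text
clock: 1.9
tool_pos: [0.413, -0.1045, 0.1328]
orientation: [-180.0, -0.1, -179.9]
force: [0.6, 0.3, 0.4]
opening: 0.0874
gripper_force: 0.0
```

Request:
{"op": "play_rows", "data": {"deltas": [[0,0,0,0,0,0],[0,0,0,0,0,0],[0,0,0,0,0,0],[0,0,0,0,0,0],[0,0,0,0,0,0],[0,0,0,0,0,0],[0,0,0,0,0,0],[0,0,0,0,0,0]], "gripper": -1}}

```text
clock: 2.7
tool_pos: [0.4149, -0.1038, 0.1347]
orientation: [180.0, 0.2, -179.9]
force: [-0.3, 2.8, 6.3]
opening: 0.068
gripper_force: 30.1
```

Run:
```python
from h import *
o=get_obs(); print(o['force'],o['opening'],o['gripper_force'],o['tool_pos'])
a=snap('scene')[0][120:270,230:430]; b=snap('wrist')[0]
a=cv2.resize(a,(400,300)); b=cv2.resize(b,(400,300))
cv2.imwrite('pics/g1.png',np.hstack([a,b]))
```

```text
[-0.32622046  2.76501531  6.31988338] 0.06801307421034496 30.13377669138208 [ 0.41485093 -0.10383549  0.13466997]
```

View pics/g1.png

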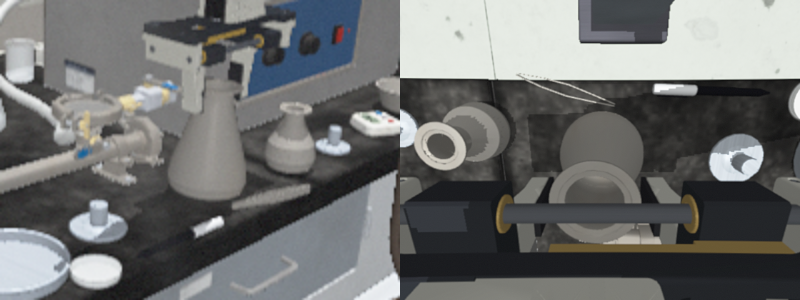

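The large vessel's flange sits between the fingers, at about (595,190) in the wrist half of the picture. Next I lift it.

Request:
{"op": "play_rows", "data": {"deltas": [[0,0,0.01,0,0,0],[0,0,0.02,0,0,0],[0,0,0.03,0,0,0],[0,0,0.03,0,0,0],[0,0,0.03,0,0,0],[0,0,0,0,0,0],[0,0,0,0,0,0]]}}

```text
clock: 3.5
tool_pos: [0.4131, -0.1041, 0.2294]
orientation: [180.0, 0.0, -179.9]
force: [-0.2, 0.6, -5.4]
opening: 0.0684
gripper_force: 29.3
```

Run:
```python
from h import *
np.set_printoptions(precision=4,suppress=True)
o=get_obs(); print(o['force'],o['opening'],o['gripper_force'],o['tool_pos'])
a=snap('scene')[0][90:270,230:430]; b=snap('wrist')[0]
a=cv2.resize(a,(400,360)); b=cv2.resize(b,(400,360))
cv2.imwrite('pics/g2.png',np.hstack([a,b]))
```

```text
[-0.2435  0.6087 -5.4115] 0.06839972027639966 29.314398580872876 [ 0.4131 -0.1041  0.2294]
```

View pics/g2.png

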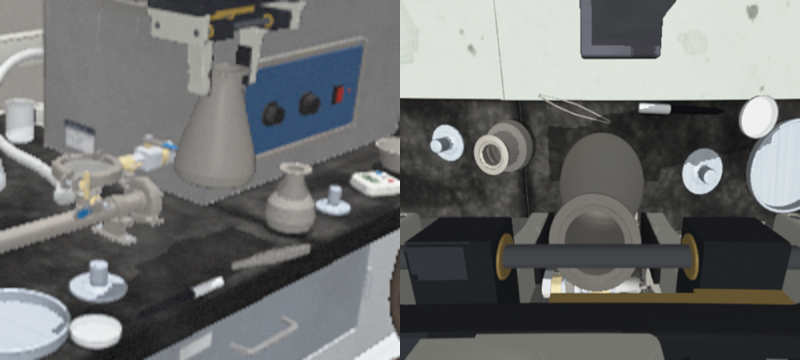

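Request:
{"op": "play_rows", "data": {"deltas": [[0.0025,0.03,0,0,0,0],[0.0025,0.05,0,0,0,0],[0.0025,0.05,0,0,0,0],[0,0.05,0,0,0,0],[0,0.05,0,0,0,0],[0,0.05,0,0,0,0],[0,0.05,0,0,0,0],[0,0.04,0,0,0,0],[0,0.025,0,0,0,0],[0,0,0,0,0,0]]}}

```text
clock: 4.6
tool_pos: [0.4192, 0.2137, 0.228]
orientation: [-179.9, -0.1, -179.8]
force: [-0.4, -1.0, -3.3]
opening: 0.0677
gripper_force: 29.3
```

Request:
{"op": "play_rows", "data": {"deltas": [[0,0,0,0,0,0],[0,0,0,0,0,0],[0,0,-0.02,0,0,0],[0,0,-0.03,0,0,0],[0,0,-0.03,0,0,0],[0,0,-0.02,0,0,0],[0,0,-0.01,0,0,0],[0,0,0,0,0,0],[0,0,0,0,0,0]]}}

```text
clock: 5.5
tool_pos: [0.4201, 0.2118, 0.1422]
orientation: [180.0, 0.0, -179.9]
force: [0.4, -0.5, -2.2]
opening: 0.0679
gripper_force: 29.3
```

Request:
{"op": "play_rows", "data": {"deltas": [[0,0,-0.003,0,0,0],[0,0,-0.002,0,0,0],[0,0,0,0,0,0]]}}

```text
clock: 5.8
tool_pos: [0.4199, 0.2121, 0.1379]
orientation: [180.0, 0.0, -179.9]
force: [0.4, -0.5, -3.2]
opening: 0.0685
gripper_force: 29.4
```

Run:
```python
from h import *
np.set_printoptions(precision=4,suppress=True)
o=get_obs(); print(o['force'],o['opening'],o['gripper_force'],o['tool_pos'])
a=snap('scene')[0][120:300,100:360]; b=snap('wrist')[0]
a=cv2.resize(a,(400,300)); b=cv2.resize(b,(400,300))
cv2.imwrite('pics/g3.png',np.hstack([a,b]))
```

```text
[ 0.3917 -0.5491 -3.1721] 0.06852443604222117 29.359098934692156 [0.4199 0.2121 0.1379]
```

View pics/g3.png

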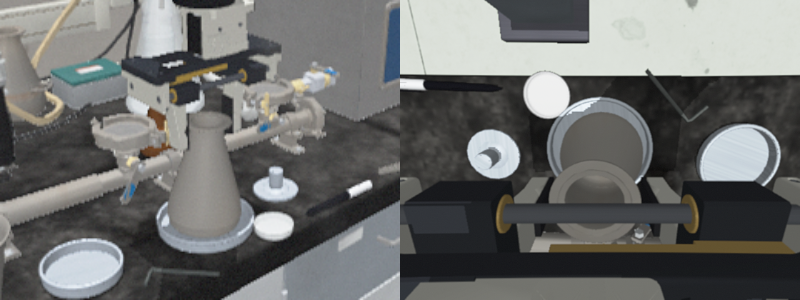

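The vessel is inside the large tray's lip, at about (205,215) in the scene half. It is still hanging slightly, so I lower it until it touches.

Request:
{"op": "play_rows", "data": {"deltas": [[0,0,-0.001,0,0,0],[0,0,-0.001,0,0,0],[0,0,0,0,0,0]]}}

```text
clock: 6.2
tool_pos: [0.421, 0.2125, 0.1375]
orientation: [179.9, 0.2, -179.8]
force: [-0.6, 0.6, 9.9]
opening: 0.0683
gripper_force: 30.0
```

Request:
{"op": "play_rows", "data": {"deltas": [[0,0,-0.001,0,0,0],[0,0,0,0,0,0]]}}

```text
clock: 6.4
tool_pos: [0.4214, 0.2128, 0.1374]
orientation: [179.9, 0.2, -179.8]
force: [-0.3, -1.9, 14.6]
opening: 0.0676
gripper_force: 30.2
```

Request:
{"op": "play_rows", "data": {"deltas": [[0,0,0.002,0,0,0],[0,0,0,0,0,0]]}}

```text
clock: 6.6
tool_pos: [0.4203, 0.2124, 0.1376]
orientation: [179.9, 0.1, -179.9]
force: [0.2, -0.5, 5.8]
opening: 0.0679
gripper_force: 29.8
```

Request:
{"op": "play_rows", "data": {"deltas": [[0,0,0,0,0,0],[0,0,0,0,0,0],[0,0,0,0,0,0],[0,0,0,0,0,0],[0,0,0.01,0,0,0],[0,0,0.02,0,0,0],[0,0,0.04,0,0,0],[0,0,0.05,0,0,0],[0,0,0.02,0,0,0],[0,0,0,0,0,0]], "gripper": 1}}

```text
clock: 7.6
tool_pos: [0.4207, 0.2128, 0.2521]
orientation: [179.8, 0.2, -179.9]
force: [0.2, 0.2, -0.6]
opening: 0.0875
gripper_force: 0.0
```

Request:
{"op": "play_rows", "data": {"deltas": [[0,-0.03,0,0,0,0],[0,-0.06,0,0,0,0],[0,-0.06,0,0,0,0],[0,-0.06,0,0,0,0],[0,-0.06,0,0,0,0],[0,-0.06,0,0,0,0],[-0.01,-0.06,0,0,0,0],[-0.01,-0.06,0,0,0,0],[-0.01,-0.06,0,0,0,0],[-0.01,-0.06,0,0,0,0]]}}

```text
clock: 8.6
tool_pos: [0.3864, -0.2459, 0.2484]
orientation: [180.0, -0.0, -179.9]
force: [1.9, 0.1, 0.7]
opening: 0.0877
gripper_force: 0.0
```

Request:
{"op": "play_rows", "data": {"deltas": [[0,0,0,0,0,0],[0,0,-0.05,0,0,0],[0,0,-0.05,0,0,0],[0,0,0,0,0,0]]}}

```text
clock: 9.0
tool_pos: [0.3838, -0.2431, 0.1641]
orientation: [179.8, -0.5, -180.0]
force: [0.5, -0.7, 0.7]
opening: 0.0873
gripper_force: 0.0
```

Run:
```python
from h import *
np.set_printoptions(precision=4,suppress=True)
o=get_obs(); print(o['force'],o['opening'],o['tool_pos'])
p,d,m=snap('wrist','w4.png'); P,q,T=world(m,d)
for n,c,lo,hi in [('SV',(.389,-.2425),.08,.096),('SLk',(.3885,-.3505),.025,.04),('SLd',(.3885,-.3505),.0035,.0075)]:
    k=(np.hypot(P[...,0]-c[0],P[...,1]-c[1])<.03)&(P[...,2]>lo)&(P[...,2]<hi); W=P[k]
    if len(W)>5: print(n,len(W),W.mean(0),cv2.minEnclosingCircle(W[:,:2].astype(np.float32)))
```

```text
[ 0.4608 -0.6777  0.7464] 0.087342736029216 [ 0.3838 -0.2431  0.1641]
SV 1857 [ 0.3892 -0.2429  0.0871] ((0.38932979106903076, -0.24264976382255554), 0.022178636863827705)
SLk 312 [ 0.388  -0.3503  0.032 ] ((0.3888646960258484, -0.3516477346420288), 0.009068605490028858)
SLd 1196 [ 0.3866 -0.3493  0.0055] ((0.3889155685901642, -0.351500540971756), 0.024979466572403908)
```

View pics/w4.png

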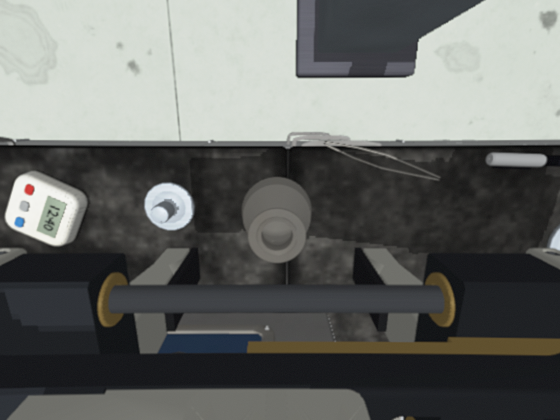

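The small vessel's mouth is at (278,233) and the small lid at (168,206); both are clear of the jaws.

Request:
{"op": "play_rows", "data": {"deltas": [[0,0,-0.03,0,0,0],[0,0,-0.03,0,0,0],[0,0,-0.03,0,0,0],[0,0,-0.015,0,0,0],[0,0,0,0,0,0]]}}

```text
clock: 9.55
tool_pos: [0.3882, -0.2439, 0.0851]
orientation: [-180.0, -0.1, -179.8]
force: [-0.4, 0.1, 0.7]
opening: 0.0878
gripper_force: 0.0
```

Request:
{"op": "play_rows", "data": {"deltas": [[0,0,0,0,0,0],[0,0,0,0,0,0],[0,0,0,0,0,0],[0,0,0,0,0,0],[0,0,0,0,0,0],[0,0,0,0,0,0],[0,0,0,0,0,0],[0,0,0,0,0,0]], "gripper": -1}}

```text
clock: 10.35
tool_pos: [0.3878, -0.2441, 0.0848]
orientation: [-180.0, 0.0, -179.9]
force: [-0.2, 0.0, 1.4]
opening: 0.0413
gripper_force: 30.0
```

Request:
{"op": "play_rows", "data": {"deltas": [[0,0,0.01,0,0,0],[0,0,0.03,0,0,0],[0,0,0.05,0,0,0],[0,0,0.05,0,0,0],[0,0,0.05,0,0,0],[0,0,0.05,0,0,0],[0,0,0,0,0,0]]}}

```text
clock: 11.05
tool_pos: [0.3898, -0.2451, 0.2828]
orientation: [-179.8, 0.5, -179.9]
force: [0.0, -1.0, -1.3]
opening: 0.0409
gripper_force: 30.0
```

Request:
{"op": "play_rows", "data": {"deltas": [[0.02,0.02,0,0,0,0],[0.02,0.04,0,0,0,0],[0.018,0.05,0,0,0,0.04],[0,0.05,0,0,0,0.04],[0,0.05,0,0,0,0.04],[0,0.05,0,0,0,0.04],[0,0.05,0,0,0,0.04],[0,0.05,0,0,0,0.04],[0,0.05,0,0,0,0.04],[0,0.05,0,0,0,0.04]]}}

```text
clock: 12.05
tool_pos: [0.4332, 0.1252, 0.2765]
orientation: [180.0, -0.0, -122.0]
force: [1.4, 0.0, -2.6]
opening: 0.0407
gripper_force: 30.0
```

Request:
{"op": "play_rows", "data": {"deltas": [[0,0.05,0,0,0,0.04],[0,0.05,0,0,0,0.04],[0,0.05,0,0,0,0.04],[0,0.05,0,0,0,0.04],[0,0.05,0,0,0,0.02],[0,0.05,0,0,0,0],[0,0.02,0,0,0,0],[0,0.008,0,0,0,0],[0,0,0,0,0,0],[0,0,0,0,0,0]]}}

```text
clock: 13.05
tool_pos: [0.4339, 0.3852, 0.2766]
orientation: [180.0, -0.0, -89.9]
force: [0.5, -0.6, -1.8]
opening: 0.0412
gripper_force: 30.0
```

Run:
```python
from h import *
np.set_printoptions(precision=4,suppress=True)
o=get_obs(); print(o['force'],o['opening'],o['gripper_force'],o['tool_pos'],o['orientation'],o['joint_pos'])
p,d,m=snap('wrist'); P,q,T=world(m,d); c=o['tool_pos']
k=(np.hypot(P[...,0]-c[0],P[...,1]-c[1])<.03)&(abs(P[...,2]-c[2])<.012); W=P[k]
if len(W)>9: print(len(W),W.mean(0),cv2.minEnclosingCircle(W[:,:2].astype(np.float32)))
a=snap('scene')[0][60:360,0:360]
cv2.imwrite('pics/g5.png',np.hstack([cv2.resize(a,(400,333)),cv2.resize(p,(400,333))]))
```

```text
[ 0.484  -0.5857 -1.8347] 0.041155807890644894 29.99977279056111 [0.4339 0.3852 0.2766] [179.9732  -0.0333 -89.9352] [ 60.8928  10.6085  -8.847   -0.0076 -70.5866 -60.8255]
3146 [0.4341 0.3778 0.2784] ((0.4340129494667053, 0.3802991807460785), 0.028560740873217583)
```

View pics/g5.png

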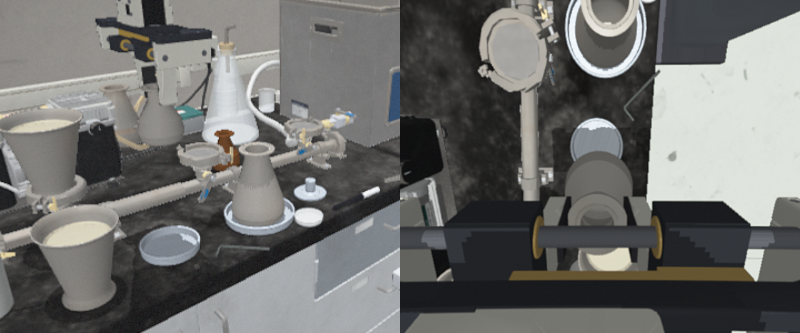

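The small vessel hangs upright. The small tray is at (170,245) in the scene half. I correct y by 4 mm and descend.

Request:
{"op": "play_rows", "data": {"deltas": [[0.001,0.0055,-0.02,0,0,0],[0,0,-0.04,0,0,0],[0,0,-0.05,0,0,0],[0,0,-0.05,0,0,0],[0,0,-0.04,0,0,0],[0,0,-0.015,0,0,0],[0,0,-0.01,0,0,0],[0,0,0,0,0,0],[0,0,0,0,0,0]]}}

```text
clock: 14.05
tool_pos: [0.4356, 0.3914, 0.0984]
orientation: [-179.9, 0.1, -89.9]
force: [0.6, -0.2, -0.9]
opening: 0.0409
gripper_force: 30.0
```

Request:
{"op": "play_rows", "data": {"deltas": [[0,0,-0.002,0,0,0],[0,0,0,0,0,0]]}}

```text
clock: 14.25
tool_pos: [0.4351, 0.3912, 0.0961]
orientation: [-179.9, 0.1, -89.9]
force: [0.1, 0.5, -1.5]
opening: 0.041
gripper_force: 30.0
```

Request:
{"op": "play_rows", "data": {"deltas": [[0,-0.001,-0.004,0,0,0],[0,0,-0.003,0,0,0],[0,0,0,0,0,0]]}}

```text
clock: 14.55
tool_pos: [0.4347, 0.3896, 0.0892]
orientation: [180.0, -0.0, -89.9]
force: [0.5, 0.8, -1.3]
opening: 0.0408
gripper_force: 30.0
```

Request:
{"op": "play_rows", "data": {"deltas": [[0,0,-0.0015,0,0,0],[0,0,0,0,0,0]]}}

```text
clock: 14.75
tool_pos: [0.4348, 0.3898, 0.0882]
orientation: [180.0, -0.0, -89.9]
force: [-0.1, 0.3, -0.5]
opening: 0.0411
gripper_force: 30.0
```

Request:
{"op": "play_rows", "data": {"deltas": [[0,0,-0.0015,0,0,0],[0,0,0,0,0,0]]}}

```text
clock: 14.95
tool_pos: [0.4351, 0.3904, 0.0878]
orientation: [-180.0, 0.1, -89.9]
force: [-2.2, 0.2, 3.5]
opening: 0.0411
gripper_force: 30.0
```

Contact with the tray floor. I open the gripper and rise.

Request:
{"op": "play_rows", "data": {"deltas": [[0,0,0,0,0,0],[0,0,0,0,0,0],[0,0,0,0,0,0],[0,0,0,0,0,0],[0,0,0.01,0,0,0],[0,0,0.02,0,0,0],[0,0,0.05,0,0,0],[0,0,0.05,0,0,0],[0,0,0.05,0,0,0],[0,0,0.02,0,0,0]], "gripper": 1}}

```text
clock: 15.95
tool_pos: [0.436, 0.3909, 0.2525]
orientation: [-179.8, 0.3, -89.9]
force: [1.3, 0.3, 0.2]
opening: 0.0874
gripper_force: 0.0
```

Run:
```python
from h import *
np.set_printoptions(precision=4,suppress=True)
o=get_obs(); print(o['force'],o['opening'],o['tool_pos'],o['orientation'])
for n in ['top','wrist']:
    p,d,m=snap(n,n+'6.png'); P,q,T=world(m,d)
    for nm,c,lo,hi in [('SV',(.435,.390),.08,.1),('LV',(.42,.213),.132,.155),('LLk',(.429,.0745),.025,.045)]:
        k=(np.hypot(P[...,0]-c[0],P[...,1]-c[1])<.04)&(P[...,2]>lo)&(P[...,2]<hi); W=P[k]
        if len(W)>5: print(n,nm,len(W),W.mean(0),cv2.minEnclosingCircle(W[:,:2].astype(np.float32)))
```

```text
[1.2889 0.2639 0.1757] 0.0874351224254415 [0.436  0.3909 0.2525] [-179.7554    0.2837  -89.8719]
top SV 173 [0.433  0.3909 0.0889] ((0.4336521029472351, 0.39057615399360657), 0.0224493108689785)
top LV 318 [0.4201 0.2177 0.1411] ((0.41999757289886475, 0.2163497656583786), 0.03222830966114998)
top LLk 50 [0.4291 0.0743 0.0315] ((0.42934685945510864, 0.07451056689023972), 0.010448713786900043)
wrist SV 1046 [0.4335 0.391  0.0898] ((0.43338724970817566, 0.39121800661087036), 0.022266460582613945)
wrist LV 1293 [0.4211 0.2411 0.1422] ((0.421095073223114, 0.23345741629600525), 0.027837462723255157)
```

View pics/top6.png

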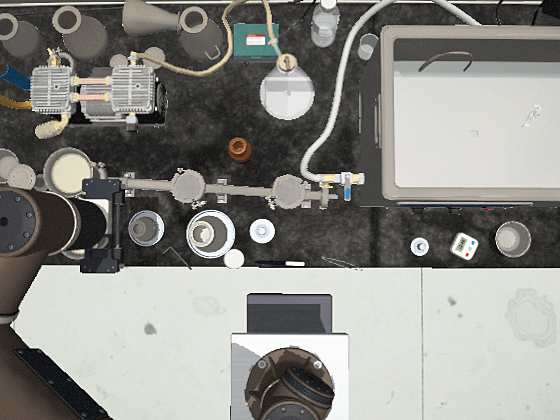

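Both vessels stand upright in their trays, the small one at (146,228) and the large one at (208,234). The large lid is next, with the jaws turned to yaw -60 to clear the vessel and the valve.

Request:
{"op": "play_rows", "data": {"deltas": [[0,-0.02,0,0,0,0.02],[-0.002,-0.05,0,0,0,0.03],[-0.002,-0.05,0,0,0,0.03],[-0.002,-0.05,0,0,0,0.03],[-0.002,-0.05,0,0,0,0.03],[0,-0.05,0,0,0,0.027],[0,-0.05,0,0,0,0],[0,-0.05,0,0,0,0],[0,-0.026,0,0,0,0],[0,0,0,0,0,0]]}}

```text
clock: 17.05
tool_pos: [0.4276, 0.0707, 0.2467]
orientation: [179.9, 0.0, -60.0]
force: [-0.4, 0.0, -0.3]
opening: 0.0877
gripper_force: 0.0
```

Request:
{"op": "play_rows", "data": {"deltas": [[0,0,-0.03,0,0,0],[0,0,-0.05,0,0,0],[0,0,-0.05,0,0,0],[0,0,-0.03,0,0,0],[0,0,0,0,0,0],[0,0,0,0,0,0]]}}

```text
clock: 17.65
tool_pos: [0.4285, 0.0733, 0.1194]
orientation: [179.9, -0.0, -59.8]
force: [0.4, -0.2, 0.8]
opening: 0.0873
gripper_force: 0.0
```

Run:
```python
from h import *
np.set_printoptions(precision=4,suppress=True)
o=get_obs(); print(o['force'],o['opening'],o['tool_pos'],o['orientation'],o['joint_pos'])
p,d,m=snap('wrist','w7.png'); P,q,T=world(m,d)
for nm,c,lo,hi in [('LLk',(.429,.0745),.025,.045),('LLd',(.429,.0745),.0035,.0075)]:
        k=(np.hypot(P[...,0]-c[0],P[...,1]-c[1])<.037)&(P[...,2]>lo)&(P[...,2]<hi); W=P[k]
        if len(W)>5: print(nm,len(W),W.mean(0),cv2.minEnclosingCircle(W[:,:2].astype(np.float32)))
```

```text
[ 0.3536 -0.2136  0.824 ] 0.08726484977658475 [0.4285 0.0733 0.1194] [179.9267  -0.0265 -59.8078] [ 35.9012   5.2144 -38.3631   0.0263 -46.4981  -5.7271]
LLk 583 [0.4303 0.0745 0.0322] ((0.42978206276893616, 0.07578913122415543), 0.011071393266320229)
LLd 3485 [0.4309 0.0737 0.0052] ((0.4297768771648407, 0.07570339739322662), 0.033905744552612305)
```

Request:
{"op": "play_rows", "data": {"deltas": [[0.0015,0.0025,-0.03,0,0,0],[0,0,-0.03,0,0,0],[0,0,-0.03,0,0,0],[0,0,-0.015,0,0,0],[0,0,-0.009,0,0,0],[0,0,0,0,0,0],[0,0,0,0,0,0]]}}

```text
clock: 18.4
tool_pos: [0.4305, 0.0756, 0.029]
orientation: [-179.9, 0.0, -59.8]
force: [-0.7, -0.1, -0.1]
opening: 0.0876
gripper_force: 0.0
```

Request:
{"op": "play_rows", "data": {"deltas": [[0,0,0,0,0,0],[0,0,0,0,0,0],[0,0,0,0,0,0],[0,0,0,0,0,0],[0,0,0,0,0,0],[0,0,0,0,0,0],[0,0,0,0,0,0],[0,0,0,0,0,0],[0,0,0,0,0,0],[0,0,0,0,0,0]], "gripper": -1}}

```text
clock: 19.4
tool_pos: [0.4296, 0.0751, 0.0279]
orientation: [180.0, -0.0, -59.8]
force: [0.1, -0.6, 0.1]
opening: 0.0212
gripper_force: 30.0
```

Request:
{"op": "play_rows", "data": {"deltas": [[0,0,0.01,0,0,0],[0,0,0.03,0,0,0],[0,0,0.05,0,0,0],[0,0,0.05,0,0,0],[0,0,0.05,0,0,0],[0,0,0.05,0,0,0],[0,0,0.02,0,0,0],[0,0,0,0,0,0]]}}

```text
clock: 20.2
tool_pos: [0.4307, 0.0756, 0.2393]
orientation: [-179.7, 0.0, -59.8]
force: [0.1, 0.2, -1.9]
opening: 0.0215
gripper_force: 30.0
```

```bash
cat > fl.py <<'E'
from h import *
np.set_printoptions(precision=4,suppress=True)
def fit(P,c,lo,hi,r):
    k=(np.hypot(P[...,0]-c[0],P[...,1]-c[1])<r)&(P[...,2]>lo)&(P[...,2]<hi); W=P[k]
    if len(W)<6: return len(W)
    a,b=cv2.minEnclosingCircle(W[:,:2].astype(np.float32)); return len(W),W.mean(0),np.array(a),b
E
python3 - <<'E'
from fl import *
o=get_obs(); print(o['tool_pos'],o['orientation'])
t=o['tool_pos']
for n in ['wrist','top','wrist']:
    p,d,m=snap(n,n+'8.png'); P,q,T=world(m,d)
    print(n,'LV',fit(P,(.42,.2165),.134,.152,.036),'lid',fit(P,t,t[2]-.03,t[2]-.02,.04))
    print(n,'SV',fit(P,(.4335,.391),.082,.1,.026))
E
```

```text
[0.4307 0.0756 0.2393] [-179.6598    0.0038  -59.8264]
wrist LV 0 lid (3729, array([0.4402, 0.0596, 0.2165]), array([0.4335, 0.0711]), 0.03299272805452347)
wrist SV 0
top LV 4 lid 0
top SV (172, array([0.4331, 0.3909, 0.0889]), array([0.433 , 0.3913]), 0.023142654448747635)
wrist LV 0 lid (3944, array([0.4383, 0.0593, 0.2133]), array([0.4323, 0.0698]), 0.03304225578904152)
wrist SV 0
```

View pics/wrist8.png

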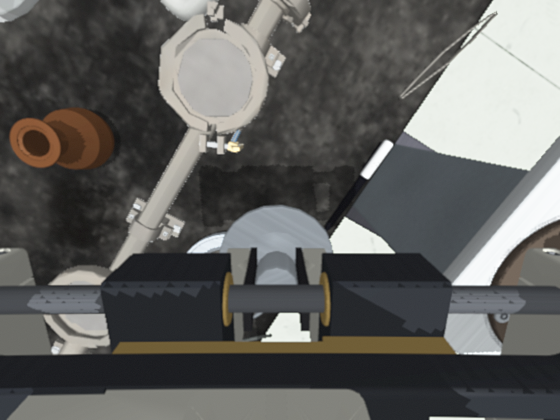

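Request:
{"op": "play_rows", "data": {"deltas": [[0,0.03,0.01,0,0,0],[0,0.05,0.01,0,0,0],[-0.012,0.05,0,0,0,0],[-0.01,0.05,0,0,0,0],[-0.01,0.05,0,0,0,0],[-0.01,0.05,0,0,0,0],[-0.02,0.026,0,0,0,0],[0,0,0,0,0,0],[0,0,0,0,0,0],[0,0,0,0,0,0]]}}

```text
clock: 21.35
tool_pos: [0.38, 0.3191, 0.2511]
orientation: [179.9, -0.1, -59.9]
force: [-1.1, -0.2, 0.0]
opening: 0.0213
gripper_force: 30.0
```

Run:
```python
from fl import *
o=get_obs(); print(o['tool_pos'],o['orientation'])
t=o['tool_pos']
for i in range(3):
    p,d,m=snap('wrist','w9.png'); P,q,T=world(m,d)
    k=(P[...,2]>.134)&(P[...,2]<.152)&(np.hypot(P[...,0]-.42,P[...,1]-.2165)<.045); v,u=np.nonzero(k); print(u.min(),u.max(),v.min(),v.max())
    print('LV',fit(P,(.42,.2165),.134,.152,.04))
```

```text
[0.38   0.3191 0.2511] [179.904   -0.0579 -59.8566]
254 339 32 123
LV (3724, array([0.4214, 0.2163, 0.142 ]), array([0.4207, 0.218 ]), 0.03229103982448578)
254 339 32 123
LV (3728, array([0.4214, 0.2162, 0.142 ]), array([0.4207, 0.218 ]), 0.032340969890356064)
254 339 32 123
LV (3712, array([0.4214, 0.2161, 0.142 ]), array([0.4207, 0.2183]), 0.03221039101481438)
```

View pics/w9.png

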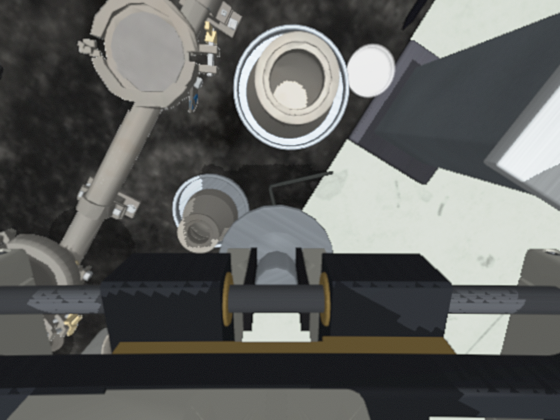

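The large mouth is at (296,78), which gives (0.4205, 0.217) in agreement with the top camera. I carry the lid over it.

Request:
{"op": "play_rows", "data": {"deltas": [[0.0126,-0.03,0,0,0,0],[0.02,-0.05,0,0,0,0],[0.018,-0.0476,0,0,0,0],[0,0,0,0,0,0],[0,0,-0.03,0,0,0],[0,0,-0.03,0,0,0],[0,0,-0.03,0,0,0],[0,0,0,0,0,0],[0,0,0,0,0,0]]}}

```text
clock: 22.4
tool_pos: [0.4209, 0.2177, 0.1805]
orientation: [180.0, -0.0, -59.9]
force: [0.6, -0.2, -0.5]
opening: 0.0216
gripper_force: 30.0
```

Request:
{"op": "play_rows", "data": {"deltas": [[0,0,0,0,0,0]]}}

```text
clock: 22.5
tool_pos: [0.4213, 0.2184, 0.1814]
orientation: [-179.9, 0.0, -59.8]
force: [0.0, 0.2, -0.5]
opening: 0.0212
gripper_force: 30.0
```

Request:
{"op": "play_rows", "data": {"deltas": [[-0.0005,-0.001,-0.005,0,0,0],[0,0,-0.004,0,0,0],[0,0,0,0,0,0]]}}

```text
clock: 22.8
tool_pos: [0.42, 0.2169, 0.1726]
orientation: [180.0, 0.0, -59.8]
force: [-0.5, -1.0, 0.8]
opening: 0.0214
gripper_force: 30.0
```

Request:
{"op": "play_rows", "data": {"deltas": [[0,0,-0.0015,0,0,0],[0,0,0,0,0,0]]}}

```text
clock: 23.0
tool_pos: [0.4201, 0.217, 0.1715]
orientation: [180.0, -0.0, -59.8]
force: [-0.5, 0.0, -1.5]
opening: 0.0215
gripper_force: 30.0
```

Request:
{"op": "play_rows", "data": {"deltas": [[0,0,-0.0015,0,0,0],[0,0,0,0,0,0]]}}

```text
clock: 23.2
tool_pos: [0.4203, 0.2171, 0.1706]
orientation: [-180.0, -0.0, -59.8]
force: [-0.9, -0.5, 1.1]
opening: 0.0212
gripper_force: 30.0
```

Request:
{"op": "play_rows", "data": {"deltas": [[0,0,-0.001,0,0,0],[0,0,0,0,0,0]]}}

```text
clock: 23.4
tool_pos: [0.4206, 0.2172, 0.1705]
orientation: [-179.9, -0.0, -59.8]
force: [-3.2, -1.4, 8.4]
opening: 0.0211
gripper_force: 30.0
```

Contact. I release the lid, rise, and back off toward +y so the wrist camera can check it.

Request:
{"op": "play_rows", "data": {"deltas": [[0,0,0.0008,0,0,0],[0,0,0,0,0,0]]}}

```text
clock: 23.6
tool_pos: [0.4203, 0.2172, 0.1705]
orientation: [-180.0, 0.0, -59.8]
force: [-1.5, -0.8, 4.7]
opening: 0.0213
gripper_force: 30.0
```

Request:
{"op": "play_rows", "data": {"deltas": [[0,0,0,0,0,0],[0,0,0,0,0,0],[0,0,0,0,0,0],[0,0,0,0,0,0],[0,0,0,0,0,0],[0,0,0.01,0,0,0],[0,0,0.03,0,0,0],[0,0,0.04,0,0,0],[0,0,0.02,0,0,0],[0,0,0,0,0,0]], "gripper": 1}}

```text
clock: 24.6
tool_pos: [0.4212, 0.2179, 0.2534]
orientation: [-179.7, 0.1, -59.8]
force: [-0.4, 0.1, 0.2]
opening: 0.087
gripper_force: 0.0
```

Request:
{"op": "play_rows", "data": {"deltas": [[-0.02,0.05,0.01,0,0,0],[-0.02,0.05,0,0,0,0],[-0.01,0.03,0,0,0,0],[0,0,0,0,0,0],[0,0,0,0,0,0]]}}

```text
clock: 25.1
tool_pos: [0.3796, 0.3211, 0.2576]
orientation: [179.9, -0.0, -59.8]
force: [-0.2, -0.2, -0.2]
opening: 0.0876
gripper_force: 0.0
```

Run:
```python
from fl import *
o=get_obs(); print(o['tool_pos'],o['orientation'],o['opening'])
a=[]
for n in ['wrist','top']:
    p,d,m=snap(n); P,q,T=world(m,d)
    print(n,'disc',fit(P,(.42,.217),.138,.155,.05),'knob',fit(P,(.42,.217),.168,.19,.02)); a.append(p)
    print(n,'SV',fit(P,(.4335,.391),.082,.1,.026))
cv2.imwrite('pics/g10.png',np.hstack([cv2.resize(a[0],(440,330)),cv2.resize(a[1][180:290,100:220],(360,330))]))
```

```text
[0.3796 0.3211 0.2576] [179.9283  -0.0334 -59.7728] 0.08755213370995606
wrist disc (5947, array([0.4206, 0.2174, 0.1481]), array([0.4199, 0.218 ]), 0.034214768558740616) knob (938, array([0.4199, 0.2183, 0.1752]), array([0.4198, 0.2178]), 0.011353169567883015)
wrist SV (955, array([0.4336, 0.3911, 0.0897]), array([0.4333, 0.391 ]), 0.022569086402654648)
top disc (524, array([0.4195, 0.2153, 0.1469]), array([0.4197, 0.2165]), 0.03415462002158165) knob (64, array([0.419 , 0.2151, 0.1747]), array([0.4189, 0.2152]), 0.010486568324267864)
top SV (45, array([0.4335, 0.3756, 0.0892]), array([0.4323, 0.383 ]), 0.01949382945895195)
```

View pics/g10.png

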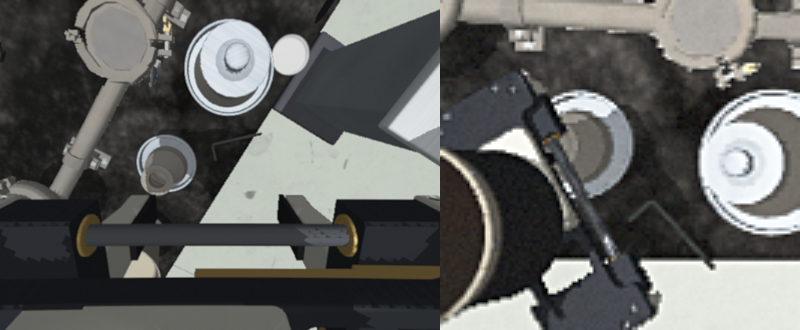

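The large lid lies flat and centred, with its disc at (229,58) and within 1 mm of the mouth. Now the small lid.

Request:
{"op": "play_rows", "data": {"deltas": [[0.02,-0.03,0,0,0,0],[0.02,-0.05,0,0,0,0],[0.016,-0.055,0,0,0,0.03],[0,-0.055,0,0,0,0.03],[0,-0.055,0,0,0,0.03],[0,-0.055,0,0,0,0.03],[0,-0.055,0,0,0,0.03],[0,-0.055,0,0,0,0.03],[0,-0.055,0,0,0,0.03],[0,-0.055,0,0,0,0.012]]}}

```text
clock: 26.2
tool_pos: [0.424, -0.0975, 0.2586]
orientation: [-180.0, -0.1, -19.7]
force: [2.5, 0.9, 0.3]
opening: 0.0878
gripper_force: 0.0
```

Request:
{"op": "play_rows", "data": {"deltas": [[-0.01,-0.055,0,0,0,0],[-0.01,-0.055,0,0,0,0],[-0.01,-0.055,0,0,0,0],[-0.01,-0.055,0,0,0,0],[-0.005,-0.055,0,0,0,0],[0,-0.03,0,0,0,0],[0,0,0,0,0,0],[0,0,0,0,0,0]]}}

```text
clock: 27.0
tool_pos: [0.3878, -0.3397, 0.2578]
orientation: [-180.0, 0.1, -20.1]
force: [-0.4, -0.0, -0.3]
opening: 0.0874
gripper_force: 0.0
```

Request:
{"op": "play_rows", "data": {"deltas": [[0.001,-0.014,-0.03,0,0,0],[0,0,-0.05,0,0,0],[0,0,-0.05,0,0,0],[0,0,-0.045,0,0,0],[0,0,0,0,0,0],[0,0,0,0,0,0]]}}

```text
clock: 27.6
tool_pos: [0.3899, -0.3499, 0.119]
orientation: [180.0, 0.0, -19.8]
force: [1.4, -0.3, 0.7]
opening: 0.0874
gripper_force: 0.0
```

Run:
```python
from fl import *
o=get_obs(); print(o['tool_pos'],o['orientation'],o['joint_pos'])
p,d,m=snap('wrist','w11.png'); P,q,T=world(m,d)
print('knob',fit(P,(.3885,-.351),.026,.04,.02),'disc',fit(P,(.3885,-.351),.0035,.0075,.03))
```

```text
[ 0.3899 -0.3499  0.119 ] [179.9735   0.0339 -19.8107] [-20.4037  13.3928 -27.9208   0.0358 -48.72    90.5694]
knob (401, array([ 0.3905, -0.3522,  0.0321]), array([ 0.3895, -0.3518]), 0.009105132892727852) disc (1708, array([ 0.3915, -0.3525,  0.0053]), array([ 0.3896, -0.3516]), 0.0248994380235672)
```

Request:
{"op": "play_rows", "data": {"deltas": [[0,-0.0015,-0.03,0,0,0],[0,0,-0.03,0,0,0],[0,0,-0.03,0,0,0],[0,0,-0.015,0,0,0],[0,0,-0.009,0,0,0],[0,0,0,0,0,0],[0,0,0,0,0,0]]}}

```text
clock: 28.35
tool_pos: [0.3906, -0.3518, 0.0281]
orientation: [180.0, -0.1, -19.9]
force: [0.7, -0.3, 0.2]
opening: 0.0876
gripper_force: 0.0
```

Request:
{"op": "play_rows", "data": {"deltas": [[0,0,0,0,0,0],[0,0,0,0,0,0],[0,0,0,0,0,0],[0,0,0,0,0,0],[0,0,0,0,0,0],[0,0,0,0,0,0],[0,0,0,0,0,0],[0,0,0,0,0,0],[0,0,0,0,0,0],[0,0,0,0,0,0]], "gripper": -1}}

```text
clock: 29.35
tool_pos: [0.3897, -0.3514, 0.027]
orientation: [180.0, 0.0, -19.9]
force: [0.4, -0.1, 0.2]
opening: 0.017
gripper_force: 30.0
```

Request:
{"op": "play_rows", "data": {"deltas": [[0,0,0.01,0,0,0],[0,0,0.03,0,0,0],[0,0,0.05,0,0,0],[0,0,0.05,0,0,0],[0,0,0.05,0,0,0],[0,0,0.05,0,0,0],[0,0,0.05,0,0,0],[0,0,0,0,0,0]]}}

```text
clock: 30.15
tool_pos: [0.3918, -0.3529, 0.2658]
orientation: [179.9, -0.6, -19.8]
force: [0.3, 0.4, -1.7]
opening: 0.0172
gripper_force: 30.0
```

Request:
{"op": "play_rows", "data": {"deltas": [[0.02,0.03,0,0,0,0],[0.02,0.05,0,0,0,0],[0.015,0.05,0,0,0,0],[0,0.05,0,0,0,0],[0,0.05,0,0,0,-0.03],[0,0.05,0,0,0,-0.03],[0,0.05,0,0,0,-0.03],[0,0.05,0,0,0,-0.03],[0,0.05,0,0,0,-0.03],[0,0.05,0,0,0,-0.03]]}}

```text
clock: 31.15
tool_pos: [0.4331, 0.0341, 0.2593]
orientation: [-180.0, 0.0, -52.5]
force: [1.3, -0.1, -1.2]
opening: 0.0172
gripper_force: 30.0
```

Request:
{"op": "play_rows", "data": {"deltas": [[0,0.05,0,0,0,-0.03],[0,0.05,0,0,0,-0.012],[0,0.05,0,0,0,0],[0,0.05,0,0,0,0],[0,0.05,0,0,0,0],[0,0.05,0,0,0,0],[0,0.05,0,0,0,0],[0,0.05,0,0,0,0],[0,0.04,0,0,0,0],[0,0.008,0,0,0,0]]}}

```text
clock: 32.15
tool_pos: [0.4333, 0.3937, 0.2582]
orientation: [180.0, -0.0, -59.7]
force: [-0.1, -0.9, -1.2]
opening: 0.0174
gripper_force: 30.0
```

Request:
{"op": "play_rows", "data": {"deltas": [[0,0,0,0,0,0],[0,0,0,0,0,0]]}}

```text
clock: 32.35
tool_pos: [0.4335, 0.3901, 0.2589]
orientation: [180.0, -0.0, -59.8]
force: [0.2, -0.0, -0.9]
opening: 0.0174
gripper_force: 30.0
```

Request:
{"op": "play_rows", "data": {"deltas": [[0,0.001,-0.03,0,0,0],[0,0,-0.05,0,0,0],[0,0,-0.05,0,0,0],[0,0,-0.025,0,0,0],[0,0,-0.012,0,0,0],[0,0,0,0,0,0],[0,0,0,0,0,0]]}}

```text
clock: 33.05
tool_pos: [0.4344, 0.392, 0.1269]
orientation: [-179.9, 0.0, -59.9]
force: [-0.1, 0.4, -0.5]
opening: 0.017
gripper_force: 30.0
```

Request:
{"op": "play_rows", "data": {"deltas": [[-0.001,-0.001,-0.004,0,0,0],[0,0,-0.003,0,0,0],[0,0,0,0,0,0]]}}

```text
clock: 33.35
tool_pos: [0.4329, 0.391, 0.1201]
orientation: [-180.0, 0.0, -59.8]
force: [0.0, 0.0, -0.1]
opening: 0.0167
gripper_force: 30.0
```

Request:
{"op": "play_rows", "data": {"deltas": [[0,0,-0.0015,0,0,0],[0,0,0,0,0,0]]}}

```text
clock: 33.55
tool_pos: [0.4329, 0.3911, 0.1186]
orientation: [-180.0, 0.0, -59.8]
force: [-0.3, -0.1, -0.7]
opening: 0.0169
gripper_force: 30.0
```

Request:
{"op": "play_rows", "data": {"deltas": [[0,0,-0.001,0,0,0],[0,0,0,0,0,0]]}}

```text
clock: 33.75
tool_pos: [0.433, 0.3911, 0.1177]
orientation: [-180.0, -0.0, -59.8]
force: [0.4, -0.2, 0.2]
opening: 0.0174
gripper_force: 30.0
```

Request:
{"op": "play_rows", "data": {"deltas": [[0,0,-0.001,0,0,0],[0,0,0,0,0,0]]}}

```text
clock: 33.95
tool_pos: [0.4332, 0.3913, 0.1176]
orientation: [-179.9, 0.0, -59.8]
force: [-1.7, -0.1, 4.4]
opening: 0.0173
gripper_force: 30.0
```

Contact. I release, rise and move clear.

Request:
{"op": "play_rows", "data": {"deltas": [[0,0,0,0,0,0],[0,0,0,0,0,0],[0,0,0,0,0,0],[0,0,0,0,0,0],[0,0,0,0,0,0],[0,0,0.01,0,0,0],[0,0,0.03,0,0,0],[0,0,0.05,0,0,0],[0,0,0.05,0,0,0],[0,0,0.05,0,0,0]], "gripper": 1}}

```text
clock: 34.95
tool_pos: [0.4328, 0.3907, 0.2713]
orientation: [-180.0, 0.0, -59.8]
force: [0.7, 1.7, -0.3]
opening: 0.0865
gripper_force: 0.0
```

Request:
{"op": "play_rows", "data": {"deltas": [[0,-0.03,0.02,0,0,0],[0,-0.05,0,0,0,0],[0,-0.06,0,0,0,0],[0,-0.06,0,0,0,0],[0,-0.06,0,0,0,0],[0,-0.06,0,0,0,0],[0,-0.06,0,0,0,0],[0,-0.06,0,0,0,0],[0,-0.06,0,0,0,0],[0,0,0,0,0,0]]}}

```text
clock: 35.95
tool_pos: [0.432, -0.0135, 0.2858]
orientation: [-180.0, -0.0, -60.1]
force: [0.0, 0.7, 0.2]
opening: 0.0875
gripper_force: 0.0
```

Run:
```python
from fl import *
o=get_obs(); print(o['tool_pos'],o['opening'],o['force'])
p,d,m=snap('top'); P,q,T=world(m,d)
print('L',fit(P,(.42,.217),.138,.155,.05),fit(P,(.42,.217),.168,.19,.02))
print('S',fit(P,(.433,.391),.088,.105,.035),fit(P,(.433,.391),.116,.135,.016))
s=snap('scene')[0]
cv2.imwrite('pics/g12.png',np.hstack([cv2.resize(s[100:300,80:340],(430,330)),cv2.resize(p[180:290,100:220],(360,330))]))
```

```text
[ 0.432  -0.0135  0.2858] 0.08745187774542283 [0.0314 0.681  0.2023]
L (248, array([0.435 , 0.2211, 0.1468]), array([0.4239, 0.218 ]), 0.03357825055718422) (7, array([0.4275, 0.2173, 0.1746]), array([0.4261, 0.2171]), 0.007235839031636715)
S (248, array([0.4322, 0.3882, 0.0953]), array([0.4326, 0.3909]), 0.02590133808553219) (45, array([0.4324, 0.3898, 0.1214]), array([0.4324, 0.3904]), 0.00943636056035757)
```

View pics/g12.png

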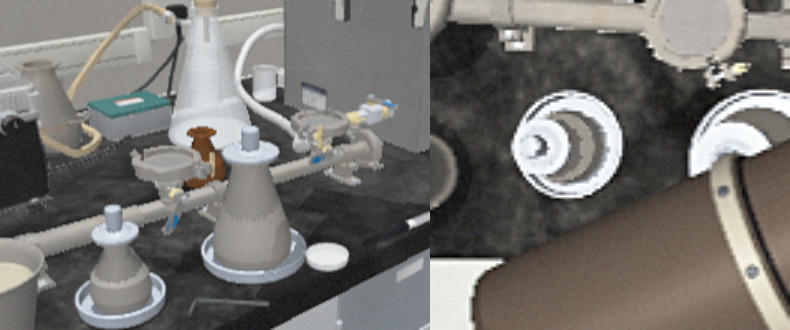

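Both vessels stand in their trays with the lids flat and centred: the large lid at about (250,150) and the small one at (114,230) in the scene half. The robot is clear of everything, so I hand in.

```bash
python3 -c "
from plant import *
print(close_job())"
```

```text
the job is handed in; nothing more can be done
None
```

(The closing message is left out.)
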